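Put the optics of a beam line back in order

TASK

The four optics of this folded laser line stand on the wrong base plates. Going along the row from the end where the laser is, put them in this order, one to a plate: iris, spatial-filter tube, beam-splitter cube, large lens; each upright with its foot in the middle of its plate and its optical axis pointing along the row. Use the spare plate nearest the robot as the free spot, never stand an optic on the bare table, and do not drop or tip any of them.

Things in the scene. Friction and masses are not known exactly. Their poses are not given: they have to be found in the camera images.
- iris: Iris: thin upright disc 36 mm across, 12 mm thick along y, with a pin lever on top (to 117 mm). Black head on a 12.7 mm post and a round steel foot 44 mm across, 10 mm high. Origin: centre of the foot's underside; z up; optical axis = body y, 85 mm above the origin; starts upright on one of plates 1-4, axis within 10 degrees of the row. 130-210 g; grip across the 36 mm.
- tube: Spatial-filter tube: lying cylinder 32 mm across, 60 mm long along y, both ends alike. Black head on a 12.7 mm post and a round steel foot 44 mm across, 10 mm high. Origin: centre of the foot's underside; z up; optical axis = body y, 85 mm above the origin; starts upright on one of plates 1-4, axis within 10 degrees of the row. 210-340 g; grip across the 32 mm.
- cube: Beam-splitter cube: 40 mm cube, round window in each side; any side may face the beam. Black head on a 12.7 mm post and a round steel foot 44 mm across, 10 mm high. Origin: centre of the foot's underside; z up; optical axis = body y, 85 mm above the origin; starts upright on one of plates 1-4, axis within 10 degrees of the row. 240-390 g; grip across the 40 mm.
- lens: Large lens: glass in an upright ring 54 mm across, 14 mm thick along y, screw on top (to 120 mm). Black head on a 12.7 mm post and a round steel foot 44 mm across, 10 mm high. Origin: centre of the foot's underside; z up; optical axis = body y, 85 mm above the origin; starts upright on one of plates 1-4, axis within 10 degrees of the row. 160-260 g; grip across the 54 mm.
- plate_1: Fixed magnetic base plate (aluminium, 64 x 64 mm, 12 mm thick, flat top without rim or pull). Origin: centre of its underside, on the table; its y axis runs along the row. First of the row, at its +y (robot's left) end; plates are 90 to 118 mm apart. A fixed fold mirror (125 mm high) stands about 100 mm beyond each end of the row, and beside it, further from the robot, the laser or sensor (142 mm high); other things near are lower.
- plate_2: Fixed magnetic base plate (aluminium, 64 x 64 mm, 12 mm thick, flat top without rim or pull). Origin: centre of its underside, on the table; its y axis runs along the row. Second of the row from its +y end.
- plate_3: Fixed magnetic base plate (aluminium, 64 x 64 mm, 12 mm thick, flat top without rim or pull). Origin: centre of its underside, on the table; its y axis runs along the row. Third of the row from its +y end.
- plate_4: Fixed magnetic base plate (aluminium, 64 x 64 mm, 12 mm thick, flat top without rim or pull). Origin: centre of its underside, on the table; its y axis runs along the row. Fourth of the row, at its -y (robot's right) end.
- spare_plate: Fixed spare plate, the free spot: same as the others (64 x 64 mm, 12 mm thick, origin at the centre of its underside), alone between the row and the robot, empty at the start. A lens case (to its right) and a screw tray (to its left), both at most 22 mm high, lie beside it.
- laser: Fixed laser head: white box 200 x 70 x 70 mm, dark fins on top (142 mm high), steel snout towards the robot; stands beyond one end of the row, either one. Origin on the table under the snout's mouth. The end plate nearest that (about 117 mm; the other is over 400 mm off) is first in the beam. A black finned disc on a stand, the power sensor, is at the other end.
Things that resemble listed ones, but are neither listed nor needed, are in the scene too. Leave any blue or turquoise look-alike of the tube alone.

How it is judged:
By the outcome, as a careful person would: the job done as asked, in the order asked, and still so for the second after the job is handed in, with the robot touching nothing.
It also fails if it takes over 144 s, if anything falls off the work surface, if the arm or the gripper's body presses on something with over 40 N, if the wrist force passes 120 N, or if a joint passes its speed limit or range.

ROBOT

A 7-joint arm with a two-finger parallel gripper is mounted at the origin on the work surface. World frame = base frame: x ahead of the robot, y to its left, z up, the work surface at z = 0. Lengths are in m, angles in rad, forces in N, time in s.
With the tool pointing down it reaches from about 0.35 to 0.9 m from the base axis. Payload 8.1 kg.
Tool frame: the origin (TCP) lies midway between the tips of the shut fingers; the grasp point (between the pads) lies arm.grasp_offset behind it (arm.grasp_offset is the distance from the TCP to the grasp point, in m); z points along the fingers, y is the line along which they close (so a half turn about z gives the same grasp; the last joint's range is limited). The gripper opens to 92 mm and grips with 3 to 60 N. Pads are 19 mm wide; open, the fingers measure 130 mm over their backs; the gripper's body (75 mm by 190 mm) begins 47 mm behind the grasp point.
Start: joints at [-1.38, 0.434, 0.025, 1.573, -0.012, 1.134, -0.075], TCP at [0.181, 0.598, 0.227] pointing down, gripper open.
Joint ranges: [-2.62, 2.62], [-0.44, 2.09], [-1.27, 1.32], [0.08, 2.57], [-1.32, 4.46], [0.12, 2], [-2.74, 2.74]. Speed limits (rad/s): [2.22, 2.22, 3.01, 3.01, 3.14, 3.14, 3.14].

INTERFACE

Orientations are given as a rotation vector (axis times angle).
In Python, from cell import observe, imaging, arm gives the robot as it stands.
- The arm moves only by the tool apply_moves, never from a script. Its argument "commands" is a list of rows, each a list of 5 numbers: the opening in per cent of the stroke, from 0 (shut) to 100 (fully open), then the shift along the world's x, y, z in units of 0.06 m (1.0 is 0.06 m), then the turn about the world's z in units of 0.5 rad (1.0 is 0.5 rad). A call has 1 to 12 rows; each row shifts and turns the commanded pose from where the row before left it; what a row does not reach is not made up. A row lasts 1/8 s, in which the tool goes at most 62.5 mm and 10.7 degrees, less where a joint would pass 70% of its speed; a pose out of reach is approached as far as the arm can. A call with a number of a shift or a turn outside -1 to 1 is refused whole. A call with a gripper value outside its range is refused whole. The fingers move at their own pace and stop on an object; "newtons" is the grip in N (left out, the last holds). Time passes only in rows, so rows that do not move let the fingers close. It gives the time, the measured TCP pose, the force, the opening and the grip force at its end, in the units of the state.
- observe(): the state, without advancing time (a new reading comes with each control period).
- imaging.get_image(name): name is "scene" or "top" or "wrist"; returns (picture, depth): 400x640x3 uint8, red, green, blue; 400x640 float32, m along the optical axis (not along the pixel's ray), 0 where there is no reading.
- imaging.camera_params(name): a dict with "camera_matrix" (3x3 intrinsics, pixels), "dist" ([k1, k2, p1, p2, k3] as OpenCV has them; the pictures are not rectified), "origin" and "rotation" of the camera in the world; the wrist camera has in their place "tool_from_camera" (4x4, takes a point from camera to tool coordinates, whose origin is the TCP and whose axes are the flange's). Camera axes: x right, y up, looking along -z (the intrinsics and any distortion apply to the point x, -y, -z); pixel columns grow to the right and rows downward; lengths in m; the calibration is good to about 2 mm. A picture is of the moment at which its call begins: read the wrist's pose just before it. camera_params takes no time and is no camera call.
- arm.sign_off(): hands the job in; it is judged then, once.
The state is a dict: "clock": time; "joints": joint angles; "dq": joint speeds; "joint_efforts": joint torques, N m; "position": TCP position; "ee_rot": TCP orientation; "force": force on the tool from outside, world axes, zero at the start; "ft_torque": the same for the moment, N m; "width": opening from 0.0 (shut) to 1.0 (fully open); "gripper_force": force on a finger pad.
Only numpy, scipy, OpenCV 4.12 (cv2) and the standard library are available. Lean on these libraries where they do the work, as an engineer would, in place of code of your own. Each camera call takes 0.05 s, during which the arm holds its last target. There are 200 camera calls.

## Working session

There is one attempt and no reset: what is moved stays moved. The work goes in short steps, Python scripts to look and compute and a tool call to move; the robot and the scene stay as the last step left them, time stands still between calls to the robot, and variables do not carry over. Pictures are saved under pics/ and viewed, at most 14 in all, crops included, and the job is handed in when it is done.

Besides the shell and the picture viewer there is one more tool, called after "Emit:" as name([rows], argument=value, ...), one row to a line, values as JSON. apply_moves: Moves the arm, as the interface text tells. Its arguments: {"type":"object","properties":{"commands":{"type":"array"},"newtons":{"type":"number"}},"required":["commands"]}

```bash
mkdir -p pics; ls; cat > h.py <<'E'
import numpy as np,cv2
from cell import observe,imaging,arm
def cloud(name):
    s=observe(); im,d=imaging.get_image(name); p=imaging.camera_params(name)
    K=np.array(p["camera_matrix"]);h,w=d.shape
    u,v=np.meshgrid(np.arange(w),np.arange(h))
    n=cv2.undistortPoints(np.stack([u,v],-1).reshape(-1,1,2).astype(np.float64),K,np.array(p["dist"])).reshape(h,w,2)
    P=np.stack([n[...,0]*d,-n[...,1]*d,-d],-1)
    if "origin" in p: W=P@np.array(p["rotation"]).T+np.array(p["origin"])
    else:
        T=np.array(p["tool_from_camera"]);R=cv2.Rodrigues(np.array(s["ee_rot"],float))[0]
        W=(P@T[:3,:3].T+T[:3,3])@R.T+np.array(s["position"])
    W[d==0]=np.nan
    return im,d,W
E
python3 - <<'E'
from h import *
print(observe(),arm.grasp_offset)
for n in("scene","top"):
    im,d,W=cloud(n); cv2.imwrite(f"pics/{n}0.png",im[...,::-1]); np.save(f"{n}0.npy",W)
    p=imaging.camera_params(n);print({k:np.round(v,3).tolist() for k,v in p.items()})
E
```

```text
pics
{'clock': 0.0, 'joints': array([-1.37958928,  0.43520541,  0.02496075,  1.57410098, -0.01158916,
        1.13401972, -0.07510881]), 'dq': array([ 1.46879430e-04,  2.57901439e-06,  7.25603659e-04, -1.85414769e-03,
        1.00365111e-04, -1.51218296e-04, -7.61104680e-05]), 'joint_efforts': array([ 3.44634364e-04, -6.67845011e+01,  9.85089093e-01, -3.14455390e+01,
       -6.06856006e-02,  4.27905063e-02,  1.50621149e-04]), 'position': array([0.18090001, 0.59770187, 0.22595426]), 'ee_rot': array([-4.59938156e-01, -3.10765530e+00,  2.49185465e-03]), 'force': array([-0.09037318,  1.08374125,  0.13297136]), 'ft_torque': array([-0.02959246,  0.01445187, -0.05791994]), 'gripper_force': 0.0, 'width': 1.000240302299951} 0.0188Traceback (most recent call last):
  File "<stdin>", line 4, in <module>
  File "h.py", line 9, in cloud
    if "origin" in p: W=P@np.array(p["rotation"]).T+np.array(p["origin"])
                        ~~~~~~~~~~~~~~~~~~~~~~~~~~~^~~~~~~~~~~~~~~~~~~~~~
ValueError: operands could not be broadcast together with shapes (400,640) (3,)
```

```bash
sed -i 's/P@np.array(p\["rotation"\]).T/P@cv2.Rodrigues(np.array(p["rotation"],float))[0].T/' h.py
python3 - <<'E'
from h import *
for n in("scene","top"):
    im,d,W=cloud(n); cv2.imwrite(f"pics/{n}0.png",im[...,::-1]); np.save(f"{n}0.npy",W)
    p=imaging.camera_params(n);print({k:np.round(v,3).tolist() for k,v in p.items()})
E
```

```text
{'camera_matrix': [[374.175, 0.0, 318.643], [0.0, 374.175, 202.34], [0.0, 0.0, 1.0]], 'dist': [-0.086, 0.0, 0.0, 0.0, 0.0], 'origin': [0.913, -0.546, 0.602], 'rotation': [0.871, 0.263, 0.547]}
{'camera_matrix': [[364.861, 0.0, 317.429], [0.0, 364.861, 195.062], [0.0, 0.0, 1.0]], 'dist': [-0.046, 0.0, 0.0, 0.0, 0.0], 'origin': [0.409, 0.048, 0.707], 'rotation': [0.126, -0.166, -1.592]}
```

View pics/scene0.png

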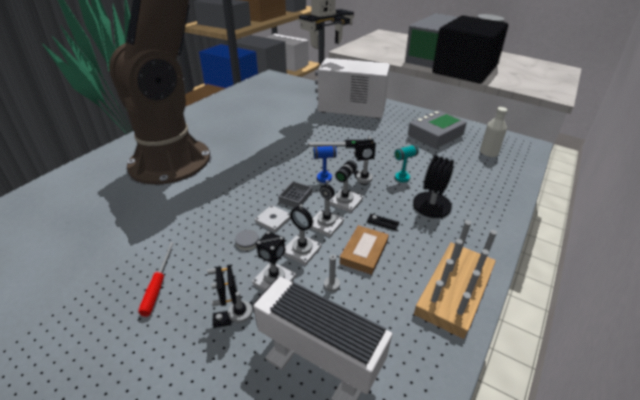

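View pics/top0.png

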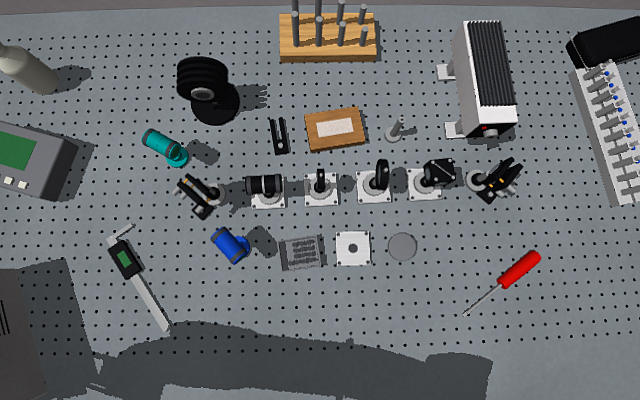

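```bash
python3 - <<'E'
from h import *
W=np.load("top0.npy");im=cv2.imread("pics/top0.png")
hsv=cv2.cvtColor(im,cv2.COLOR_BGR2HSV)
roi=np.zeros(W.shape[:2],bool);roi[150:275,235:460]=1
m=roi&(abs(W[...,2]-.012)<.008)&(im.min(2)>140)
n,l,s,c=cv2.connectedComponentsWithStats(m.astype(np.uint8))
for i in range(1,n):
    if s[i,4]>60:
        P=W[l==i]; r=cv2.minAreaRect((P[:,:2]*1000).astype(np.float32))
        print("plate",np.round(c[i]),s[i,4],np.round(r[0],1),np.round(r[1],1),round(r[2],1),np.nanmedian(P[:,2]).round(4))
m=roi&(W[...,2]>.07)
n,l,s,c=cv2.connectedComponentsWithStats(m.astype(np.uint8))
for i in range(1,n):
    if s[i,4]>40:
        P=W[l==i]; r=cv2.minAreaRect((P[:,:2]*1000).astype(np.float32))
        print("head",np.round(c[i]),s[i,4],np.round(r[0],1),np.round(r[1],1),round(r[2],1),P[:,2].max().round(4))
t=W[...,2]
for nm,a in(("laser",(15,150,440,525)),("mirR",(150,215,460,530)),("mirL",(165,225,170,225))):
    P=W[a[0]:a[1],a[2]:a[3]].reshape(-1,3);P=P[P[:,2]>.06];print(nm,np.nanpercentile(P,[1,99],axis=0).round(3).tolist())
cv2.imwrite("pics/crop0.png",cv2.resize(im[140:280,220:470],None,fx=3.2,fy=3.2,interpolation=cv2.INTER_CUBIC))
E
```

```text
plate [419. 188.] 428 [ 557.3 -181.8] [64.1 62.1] 1.9 0.013
plate [369. 190.] 471 [554.1 -81. ] [63.7 64. ] 1.8 0.0128
plate [330. 177.] 84 [573.8   2.3] [19.8 19.6] 88.4 0.0131
plate [322. 200.] 296 [535.4  21.6] [32.1 63.2] 2.4 0.0129
plate [265. 204.] 228 [529.8 124.7] [27.1 63.7] 2.0 0.0125
plate [353. 248.] 988 [436.1 -35.5] [62.2 63.7] 0.1 0.013
head [382. 175.] 382 [555.7 -81.3] [14.2 52.7] 87.6 0.1349
head [439. 172.] 786 [ 557.5 -180.2] [41.6 41.5] 5.0 0.1213
head [320. 179.] 163 [550.1  24.7] [12.  33.1] 88.8 0.1304
head [263. 184.] 690 [543.7 121.3] [32.1 60.2] 3.5 0.1166
head [239. 251.] 189 [433.8 161. ] [19.9 41.3] 88.5 0.1044
laser [[0.625, -0.312, 0.069], [0.83, -0.242, 0.145]]
mirR [[0.518, -0.323, 0.065], [0.576, -0.269, 0.125]]
mirL [[0.505, 0.21, 0.072], [0.558, 0.268, 0.125]]
```

View pics/crop0.png

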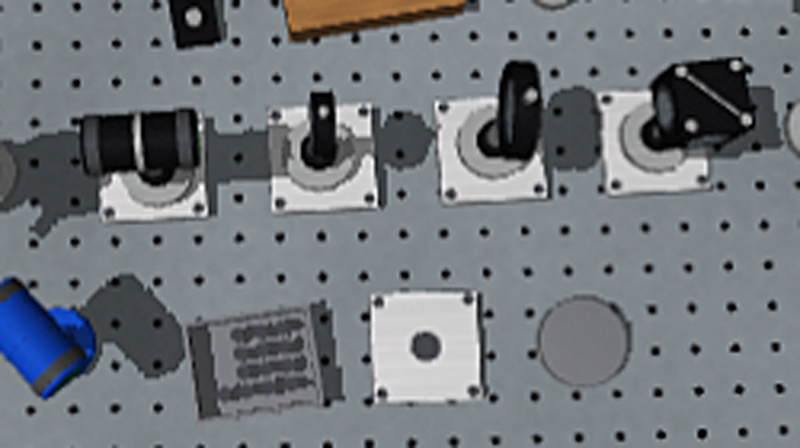

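Emit:
apply_moves([
  [100,0.2,-0.6,0.4,-0.2],
  [100,0.4,-0.65,0.4,-0.2],
  [100,0.4,-0.65,0.4,-0.2],
  [100,0.5,-0.7,0.3,-0.2],
  [100,0.5,-0.7,0,-0.2],
  [100,0.6,-0.7,0,-0.2],
  [100,0.6,-0.7,0,-0.2],
  [100,0.6,-0.7,0,-0.2],
  [100,0.6,-0.7,0,-0.2],
  [100,0.6,-0.7,0,-0.2],
  [100,0.6,-0.65,0,-0.2],
  [100,0.45,-0.5,0,-0.23],
], newtons=25)

```text
clock: 1.65
position: [0.5451, 0.119, 0.3167]
ee_rot: [2.157, 2.283, -0.0]
force: [0.8, 0.2, 0.8]
width: 1.004
gripper_force: 0.0
```

```bash
cat >> h.py <<'E'
def pose():
    s=observe();R=cv2.Rodrigues(np.array(s["ee_rot"],float))[0]
    y=np.arctan2(R[1,1],R[0,1]); y=(y+np.pi/2)%np.pi-np.pi/2
    print("t",round(s["clock"],2),"pos",np.round(np.array(s["position"])*1000,1),"yaw",round(y,4),"w",round(s["width"],3),"F",np.round(s["force"],1),"g",round(float(s["gripper_force"]),1),"tilt",np.round(R[:2,2],3))
    return np.array(s["position"]),y
E
python3 - <<'E'
from h import *
pose()
im,d,W=cloud("wrist");pose(); cv2.imwrite("pics/w1.png",im[...,::-1]);np.save("w1.npy",W)
E
```

```text
t 1.65 pos [545.1 119.  316.7] yaw 0.0568 w 1.004 F [0.8 0.2 0.8] g 0.0 tilt [ 0. -0.]
t 1.7 pos [547.7 114.3 316.7] yaw 0.0461 w 1.0 F [ 1.8 -4.5  0.9] g 0.0 tilt [ 0.002 -0.003]
```

View pics/w1.png

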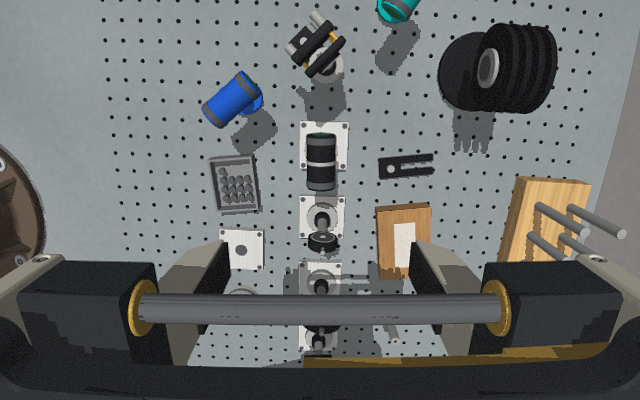

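Emit:
apply_moves([
  [100,0,0,0,0],
  [100,0,0,0,0],
])

```text
clock: 1.95
position: [0.5433, 0.1224, 0.3164]
ee_rot: [-2.148, -2.291, 0.0]
force: [0.1, 0.5, -0.4]
width: 1.001
gripper_force: 0.0
```

```bash
cat >> h.py <<'E'
def rect(P):
    P=P[~np.isnan(P).any(1)]
    r=cv2.minAreaRect((P[:,:2]*1000).astype(np.float32)); a=(r[2]+45)%90-45
    return np.round(r[0],1),np.round(r[1],1),"yaw %.3f"%np.radians(a),len(P)
def look(name="wrist",save=None):
    pose(); im,d,W=cloud(name)
    if save: cv2.imwrite(save,im[...,::-1])
    reg=(W[...,0]>.5)&(W[...,0]<.61)&(W[...,1]>-.225)&(W[...,1]<.168)
    reg|=(abs(W[...,0]-.436)<.045)&(abs(W[...,1]+.0355)<.045)
    for nm,m in(("plate",reg&(abs(W[...,2]-.012)<.006)&(im.min(2)>120)),("foot",reg&(abs(W[...,2]-.0215)<.003)),("head",reg&(W[...,2]>.075)&(W[...,2]<.14))):
        n,l,s,c=cv2.connectedComponentsWithStats(m.astype(np.uint8))
        for i in range(1,n):
            if s[i,4]>60: print(nm,np.round(c[i]),*rect(W[l==i]),"z",np.nanmax(W[l==i][:,2]).round(4))
    return im,d,W
E
python3 - <<'E'
from h import *
im,d,W=look()
print(imaging.camera_params("wrist")["tool_from_camera"])
look("top")
E
```

```text
t 1.95 pos [543.3 122.4 316.4] yaw 0.0643 w 1.001 F [ 0.1  0.5 -0.4] g 0.0 tilt [-0.001  0.   ]
plate [328. 142.] [550.5 125.7] [63.9 64.7] yaw 0.030 1098 z 0.0177
plate [321. 216.] [553.9  23.6] [64.1 64. ] yaw 0.042 908 z 0.0173
plate [244. 249.] [438.1 -35.4] [63.6 65.1] yaw 0.005 1345 z 0.0148
plate [319. 274.] [557.1 -74. ] [64.  52.6] yaw 0.021 634 z 0.0162
plate [302. 340.] [ 533.9 -189.8] [23.7 55.1] yaw 0.337 205 z 0.014
plate [332. 344.] [ 586.  -194.5] [41.  14.8] yaw -0.442 77 z 0.0134
foot [323. 218.] [554.3  26.7] [42.6 41.5] yaw 0.115 462 z 0.0243
foot [321. 283.] [558.7 -75.2] [42.2 34.3] yaw 0.035 344 z 0.0243
foot [309. 340.] [ 547.  -183.1] [33.3 17.2] yaw -0.198 115 z 0.0245
foot [328. 342.] [ 576.6 -184.6] [14.  29.6] yaw 0.130 81 z 0.0242
head [323. 164.] [547.  122.5] [32.8 60.5] yaw 0.057 1669 z 0.1146
head [323. 245.] [554.6  26.3] [35.4 13.4] yaw 0.011 583 z 0.1291
head [322. 330.] [559.1 -80.4] [14.1 48.6] yaw -0.047 318 z 0.1327
[[-8.17470355e-05  9.51229593e-01  3.08483800e-01  8.32911884e-02]
 [ 9.99999785e-01  2.78686134e-04 -5.94350432e-04 -2.52856977e
[... 404 characters left out ...]
  63.1] yaw 0.031 474 z 0.0176
plate [280. 199.] [548.4 103.5] [23.1 61.5] yaw -0.028 121 z 0.0175
plate [352. 248.] [436.1 -35.4] [62.3 63.8] yaw 0.003 1025 z 0.0166
foot [422. 185.] [ 554.1 -175.3] [42.2 29.9] yaw 0.556 177 z 0.0245
foot [370. 186.] [554.2 -76. ] [42.3 30.8] yaw 0.336 176 z 0.0245
foot [319. 190.] [550.1  25. ] [42.6 40.2] yaw -0.108 233 z 0.0244
foot [275. 198.] [535.1 108.8] [11.6 24.7] yaw -0.662 63 z 0.0245
head [382. 175.] [556.  -81.3] [14.1 53.5] yaw -0.048 379 z 0.1339
head [439. 172.] [ 557.6 -180.4] [41.3 42.2] yaw 0.116 781 z 0.121
head [320. 179.] [550.1  24.7] [12.1 33.1] yaw -0.018 162 z 0.1307
head [275. 183.] [544.4 101.2] [30.9 19.8] yaw 0.025 229 z 0.1156
```

Emit:
apply_moves([
  [100,0.03,0,-0.6,0],
  [100,0,0,-0.8,0],
  [100,0,0,-0.8,0],
  [100,0,0,-0.8,0],
  [100,0,0,-0.6,0],
  [100,0,0,-0.37,0],
  [100,0,0,0,0],
  [0,0,0,0,0],
  [0,0,0,0,0],
  [0,0,0,0,0],
  [0,0,0,0,0],
  [0,0,0,0,0],
], newtons=25)

```text
clock: 3.55
position: [0.5459, 0.1212, 0.0787]
ee_rot: [2.152, 2.289, 0.0]
force: [-0.1, -0.2, 0.5]
width: 0.505
gripper_force: 0.0
```

```bash
python3 - <<'E'
from h import *
look();look("top")
E
```

```text
t 3.55 pos [545.9 121.2  78.7] yaw 0.0619 w 0.505 F [-0.1 -0.2  0.5] g 0.0 tilt [0. 0.]
plate [331. 185.] [550.4 126.1] [64. 64.] yaw 0.029 3801 z 0.0179
plate [290. 345.] [534.3  10. ] [24.5 30.3] yaw 0.019 393 z 0.0133
plate [352. 344.] [580.2   9.8] [36.5 17.9] yaw -0.440 361 z 0.0136
foot [320. 195.] [545.6 136.1] [41.4 16.4] yaw 0.076 939 z 0.0244
foot [342. 348.] [569.5  14.7] [22.1  5.1] yaw -0.740 80 z 0.0229
head [321. 248.] [545.8 133.4] [32.8 39.8] yaw 0.044 6413 z 0.1147
head [253. 268.] [518.5 123.5] [13.5 26.5] yaw 0.778 2039 z 0.1266
head [385. 269.] [572.1 126.9] [26.6 13.3] yaw -0.652 2034 z 0.1271
head [251. 336.] [521.4 117.3] [ 3.  19.1] yaw 0.085 358 z 0.14
head [387. 336.] [570.3 119.9] [ 3.  18.6] yaw 0.059 350 z 0.14
head [320. 336.] [547.1  99.2] [32.4 15.1] yaw 0.128 1372 z 0.1142
t 3.6 pos [545.9 121.2  78.6] yaw 0.0619 w 0.464 F [ 0.8  0.1 -0.1] g 0.0 tilt [0. 0.]
plate [420. 188.] [ 557.3 -182. ] [64.8 63. ] yaw 0.035 478 z 0.0177
plate [370. 191.] [553.8 -81.4] [64.2 63.9] yaw 0.025 516 z 0.0177
plate [321. 191.] [550.8  22. ] [64.1 63.9] yaw 0.029 589 z 0.0176
plate [352. 248.] [436.1 -35.7] [62.2 64.2] yaw 0.002 1053 z 0.0166
foot [422. 185.] [ 554.4 -176. ] [42.1 30.3] yaw 0.579 179 z 0.0245
foot [370. 186.] [554.2 -75.7] [42.8 31.2] yaw 0.330 182 z 0.0244
foot [319. 190.] [549.8  25. ] [42.8 40.2] yaw -0.149 240 z 0.0245
head [382. 175.] [555.8 -81.3] [14.4 52.6] yaw -0.044 379 z 0.1345
head [439. 172.] [ 557.6 -180.1] [41.4 42. ] yaw 0.107 786 z 0.121
head [320. 179.] [550.2  24.8] [12.  32.9] yaw -0.022 162 z 0.1317
```

Emit:
apply_moves([
  [0,0,0,0,0],
  [0,0,0,0,0],
  [0,0,0,0,0],
  [0,0,0,0,0],
])

```text
clock: 4.15
position: [0.5459, 0.1213, 0.0786]
ee_rot: [2.151, 2.289, 0.0]
force: [0.9, 0.0, 0.4]
width: 0.341
gripper_force: 25.0
```

```bash
python3 - <<'E'
from h import *
look()
E
```

```text
t 4.15 pos [545.9 121.3  78.6] yaw 0.0619 w 0.341 F [0.9 0.  0.4] g 25.0 tilt [0. 0.]
plate [332. 185.] [550.4 128.5] [64.  59.2] yaw 0.028 3759 z 0.0178
plate [289. 346.] [526.7   4.6] [19.6 37.8] yaw 0.664 357 z 0.0135
plate [352. 345.] [580.3   9.6] [35.  18.2] yaw -0.431 344 z 0.0133
foot [321. 195.] [545.9 136.2] [41.5 16.2] yaw 0.037 945 z 0.0245
foot [342. 347.] [570.4  15.9] [24.6  5.8] yaw -0.593 94 z 0.0232
head [319. 254.] [544.8 132.8] [49.7 49. ] yaw -0.750 9322 z 0.1263
head [271. 336.] [528.9 117.7] [ 2.7 19.5] yaw 0.061 264 z 0.14
head [367. 336.] [562.7 120. ] [ 2.8 19.1] yaw 0.064 274 z 0.14
head [318. 337.] [546.9  99.7] [31.7 15.7] yaw 0.045 1397 z 0.1151
```

Emit:
apply_moves([
  [0,0,0,0.15,0],
  [0,0,0,0.4,0],
  [0,0,0,0.6,0],
  [0,0,0,0.6,0],
  [0,-0.1,-0.1,0.4,0],
  [0,-0.3,-0.42,0,-0.06],
  [0,-0.4,-0.6,0,0],
  [0,-0.4,-0.6,0,0],
  [0,-0.4,-0.6,0,0],
  [0,-0.2,-0.3,0,0],
  [0,0,0,0,0],
  [0,0,0,0,0],
])

```text
clock: 5.7
position: [0.4386, -0.035, 0.2078]
ee_rot: [2.184, 2.258, 0.001]
force: [0.8, 0.8, -1.8]
width: 0.339
gripper_force: 25.0
```

```bash
python3 - <<'E'
from h import *
look()
E
```

```text
t 5.7 pos [438.6 -35.  207.8] yaw 0.033 w 0.339 F [ 0.8  0.8 -1.8] g 25.0 tilt [0.001 0.   ]
plate [442.  22.] [550.4 113.1] [64.4 38.8] yaw 0.036 2489 z 0.0142
plate [430. 116.] [553.6  22.9] [64.7 63.7] yaw 0.027 2068 z 0.0179
plate [318. 162.] [438.1 -34.7] [64.2 64.1] yaw -0.002 2687 z 0.0137
plate [421. 205.] [556.2 -80. ] [64.8 64.1] yaw 0.030 1653 z 0.0164
foot [435. 113.] [552.5  25.4] [43.2 41.5] yaw -0.263 953 z 0.0244
foot [427. 213.] [557.5 -79. ] [42.9 39.5] yaw 0.506 765 z 0.0244
head [471. 124.] [553.1  25.5] [34.6 13.3] yaw 0.014 893 z 0.1295
head [457. 248.] [558.3 -80. ] [14.8 52.7] yaw -0.035 1789 z 0.1274
```

Emit:
apply_moves([
  [0,0,-0.01,-0.5,0],
  [0,0,0,-0.6,0],
  [0,0,0,-0.5,0],
  [0,0,0,-0.3,0],
  [0,0,0,-0.17,0],
  [0,0,0,-0.05,0],
  [0,0,0,-0.02,0],
  [0,0,0,0,0],
])

```text
clock: 6.75
position: [0.4383, -0.0365, 0.0796]
ee_rot: [2.185, 2.256, 0.001]
force: [0.2, -0.0, -2.4]
width: 0.345
gripper_force: 25.0
```

Emit:
apply_moves([
  [50,0,0,0,0],
  [60,0,0,0,0],
  [70,0,0,0,0],
  [80,0,0,0,0],
  [100,0,0,0,0],
  [100,0,0,0,0],
  [100,0,0,0,0],
])

```text
clock: 7.62
position: [0.4378, -0.0366, 0.0791]
ee_rot: [2.186, 2.257, -0.0]
force: [-0.2, 0.3, 0.3]
width: 0.99
gripper_force: 0.0
```

```bash
python3 - <<'E'
from h import *
look();look("top")
E
```

```text
t 7.62 pos [437.8 -36.6  79.1] yaw 0.032 w 0.99 F [-0.2  0.3  0.3] g 0.0 tilt [-0. -0.]
plate [514.   8.] [550.9  98.3] [64.5 11.3] yaw 0.059 1390 z 0.0138
plate [483. 121.] [553.3  22.8] [65.3 63.8] yaw 0.040 3742 z 0.017
plate [521. 166.] [570.6   2.2] [20.9 30.5] yaw -0.025 676 z 0.0139
plate [317. 189.] [438.  -34.9] [64.3 64.7] yaw 0.000 3433 z 0.0163
plate [483. 241.] [555.6 -59.9] [64.5 24.9] yaw 0.019 1758 z 0.0176
foot [500. 127.] [552.8  25.4] [43. 42.] yaw -0.117 2297 z 0.0244
foot [321. 195.] [438.2 -21.7] [40.9 16.2] yaw 0.061 931 z 0.024
foot [483. 260.] [557.2 -65.4] [33.5 14.1] yaw 0.357 576 z 0.0244
head [595. 154.] [552.4  25.6] [13.9 34.8] yaw -0.003 3294 z 0.1238
head [322. 248.] [438.7 -24.5] [32.7 40. ] yaw 0.028 6426 z 0.1144
head [218. 275.] [392.2 -38.3] [ 1.4 20.2] yaw 0.049 890 z 0.1242
head [204. 328.] [391.9 -45.5] [1.7 6.3] yaw 0.017 66 z 0.1257
head [321. 336.] [439.6 -58.6] [15.4 31.7] yaw -0.001 1315 z 0.1143
t 7.67 pos [437.8 -36.6  79.1] yaw 0.0319 w 0.999 F [ 0.  -0.3 -0.2] g 0.0 tilt [-0. -0.]
plate [321. 191.] [550.7  22. ] [64.  63.9] yaw 0.024 597 z 0.0177
plate [267. 192.] [547.6 125.1] [64.2 63.9] yaw 0.025 1004 z 0.0165
plate [339. 248.] [435.9 -11.6] [16.9 62.1] yaw -0.018 206 z 0.016
foot [320. 191.] [546.9  23.3] [33.8 42.6] yaw 0.327 199 z 0.0245
head [320. 179.] [550.3  24.7] [12.  33.2] yaw -0.020 162 z 0.1313
head [342. 245.] [436.2  -7.5] [ 4.9 29.3] yaw -0.072 68 z 0.1162
```

Emit:
apply_moves([
  [100,0,0,0.5,0],
  [100,0,0,0.8,0],
  [100,0,0,0.8,0],
  [100,0.2,-0.03,0.3,0],
  [100,0.6,-0.2,0,-0.14],
  [100,0.6,-0.25,0,0],
  [100,0.6,-0.25,0,0],
  [100,0,0,0,0],
  [100,0,0,0,0],
])

```text
clock: 8.85
position: [0.5571, -0.0803, 0.2227]
ee_rot: [-2.263, -2.178, 0.001]
force: [-0.1, 0.5, 0.5]
width: 1.002
gripper_force: 0.0
```

```bash
python3 - <<'E'
from h import *
look()
E
```

```text
t 8.85 pos [557.1 -80.3 222.7] yaw -0.0385 w 1.002 F [-0.1  0.5  0.5] g 0.0 tilt [-0.001  0.   ]
plate [312.  67.] [553.2  23. ] [64.3 64.2] yaw 0.034 2288 z 0.0146
plate [217. 122.] [438.4 -34.6] [63.8 63.7] yaw 0.007 1278 z 0.0179
plate [317. 151.] [556.7 -71.1] [64.6 46.7] yaw 0.010 1333 z 0.0179
plate [326. 239.] [ 560. -181.] [64.3 63.3] yaw 0.025 1099 z 0.0161
foot [311.  42.] [554.1  44.1] [26.   5.3] yaw 0.003 116 z 0.0241
foot [313.  75.] [555.2  13.7] [43.4 20. ] yaw 0.048 534 z 0.0241
foot [210. 129.] [444.6 -35.5] [44.2 33.6] yaw -0.008 775 z 0.0239
foot [321. 160.] [559.5 -73.3] [28.2 43.4] yaw -0.037 634 z 0.0244
foot [326. 248.] [ 560.7 -175.6] [43.  33.3] yaw 0.086 588 z 0.0244
head [310.  56.] [554.3  24.9] [13.8 36. ] yaw -0.018 958 z 0.1292
head [174. 141.] [439.9 -35.1] [32.  60.1] yaw 0.024 3084 z 0.1146
head [322. 190.] [559.3 -80.5] [14.3 52.4] yaw -0.046 1755 z 0.1323
head [326. 278.] [ 561.1 -165.9] [18.1 43.8] yaw -0.163 1374 z 0.1187
```

Emit:
apply_moves([
  [100,0.02,0,-0.5,0],
  [100,0,0,-0.7,0],
  [100,0,0,-0.6,0],
  [100,0,0,-0.4,0],
  [100,0,0,-0.19,0],
  [80,0,0,0,0],
  [0,0,0,0,0],
  [0,0,0,0,0],
  [0,0,0,0,0],
  [0,0,0,0,0],
  [0,0,0,0,0],
  [0,0,0,0,0],
], newtons=25)

```text
clock: 10.4
position: [0.5593, -0.0804, 0.0801]
ee_rot: [2.263, 2.178, 0.001]
force: [-1.8, 0.9, 5.8]
width: 0.569
gripper_force: 25.0
```

```bash
python3 - <<'E'
from h import *
look()
E
```

```text
t 10.4 pos [559.3 -80.4  80.1] yaw -0.0382 w 0.569 F [-1.8  0.9  5.8] g 25.0 tilt [0.001 0.   ]
plate [309.  76.] [553.2  20.7] [64.1 59.7] yaw 0.031 4100 z 0.0142
plate [142. 147.] [437.7 -34.8] [65.  64.3] yaw 0.005 4229 z 0.0177
plate [313. 196.] [556.6 -79.5] [64.3 63. ] yaw 0.028 3887 z 0.0165
plate [293. 342.] [ 533.8 -191.2] [15.5 33.3] yaw 0.180 286 z 0.0133
plate [361. 338.] [ 587.9 -191.7] [ 7.1 29.8] yaw 0.107 164 z 0.0129
plate [353. 350.] [ 583.2 -200.7] [19.8  8.6] yaw -0.503 70 z 0.0128
foot [305.  65.] [554.2  15.1] [43.3 23.2] yaw 0.037 1677 z 0.0245
foot [137. 153.] [440.3 -34.9] [42.2 43.5] yaw 0.312 2120 z 0.0245
foot [319. 209.] [559.3 -78.4] [39.1 43. ] yaw -0.050 1926 z 0.0245
foot [306. 339.] [ 545.4 -182. ] [30.1 15.2] yaw -0.217 407 z 0.0242
foot [344. 337.] [ 573.7 -181.3] [17.8 32.1] yaw 0.331 434 z 0.0244
head [293.  23.] [554.   24.8] [13.2 35.6] yaw -0.001 4321 z 0.1297
head [ 47. 190.] [441.2 -35.3] [31.  60.8] yaw 0.012 10757 z 0.1145
head [319. 269.] [559.4 -77.4] [17.2 86.8] yaw -0.037 9369 z 0.128
head [244. 336.] [531.6 -82.6] [18.3  3.1] yaw -0.038 364 z 0.14
head [395. 336.] [586.7 -84.7] [18.   2.8] yaw -0.084 351 z 0.1399
head [320. 328.] [559.1 -82.5] [2.6 5.7] yaw -0.088 62 z 0.1321
```

Emit:
apply_moves([
  [80,0,0,0,0],
  [80,0,0,0,0],
  [80,0,0,-0.05,0],
  [0,0,0,0,0],
  [0,0,0,0,0],
  [0,0,0,0,0],
  [0,0,0,0,0],
  [0,0,0,0,0],
], newtons=25)

```text
clock: 11.45
position: [0.559, -0.0804, 0.0767]
ee_rot: [2.263, 2.179, 0.0]
force: [0.2, -0.3, -1.6]
width: 0.57
gripper_force: 25.0
```

Emit:
apply_moves([
  [0,0,0,0.2,0],
  [0,0,0,0.5,0],
  [0,0,0,0.7,0],
  [0,0,0,0.7,0],
  [0,0,0.2,0.3,0],
  [0,0,0.5,0,0],
  [0,0,0.7,0,0.146],
  [0,-0.05,0.7,0,0],
  [0,-0.09,0.7,0,0],
  [0,0,0.4,0,0],
  [0,0,0.2,0,0],
  [0,0,0.015,0,0],
])

```text
clock: 12.95
position: [0.5503, 0.1251, 0.2204]
ee_rot: [-2.181, -2.261, 0.001]
force: [0.9, -1.2, -1.7]
width: 0.569
gripper_force: 25.0
```

Emit:
apply_moves([
  [0,0,0,0,0],
  [0,0,0,0,0],
])

```text
clock: 13.2
position: [0.5508, 0.1232, 0.2208]
ee_rot: [2.184, 2.257, -0.0]
force: [-0.1, 1.0, -1.7]
width: 0.576
gripper_force: 25.0
```

```bash
python3 - <<'E'
from h import *
look(save="pics/lens1.png")
E
```

```text
t 13.2 pos [550.8 123.2 220.8] yaw 0.0329 w 0.576 F [-0.1  1.  -1.7] g 25.0 tilt [ 0. -0.]
plate [319. 160.] [550.5 125.8] [64.2 64.4] yaw 0.030 2915 z 0.0139
plate [317. 337.] [ 556.9 -100.3] [63.2 26.2] yaw 0.025 552 z 0.014
```

View pics/lens1.png

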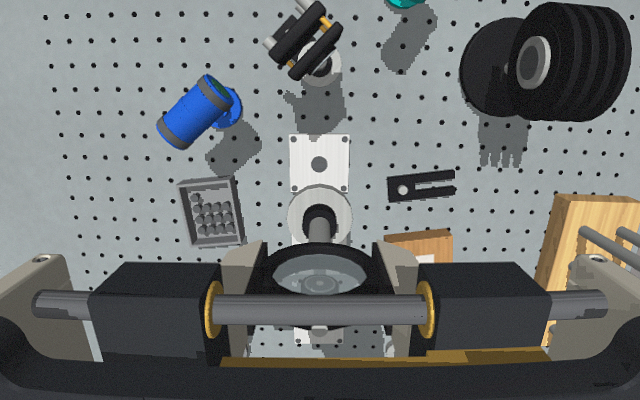

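```bash
cat >> h.py <<'E'
def foot_held(ztop):
    p,y=pose(); im,d,W=cloud("wrist")
    m=(np.hypot(W[...,0]-p[0],W[...,1]-p[1])<.05)&(abs(W[...,2]-ztop)<.008)
    P=W[m]; A=np.c_[P[:,:2],np.ones(len(P))]; A[:,:2]-=P[:,:2].mean(0)
    c=np.linalg.lstsq(A,P[:,2],rcond=None)[0]
    print("held foot",*rect(P),"slope xy",np.round(c[:2],3),"z",np.round(np.median(P[:,2]),4), "y max",np.percentile(P[:,1],99.5).round(4))
E
python3 - <<'E'
from h import *
foot_held(.166)
E
```

```text
t 13.25 pos [550.7 123.4 220.8] yaw 0.0332 w 0.572 F [-0.7  0.3 -1.6] g 25.0 tilt [ 0. -0.]
held foot [550.7 125.3] [43.  39.5] yaw 0.045 2195 slope xy [ 0.    -0.025] z 0.1657 y max 0.1448
```

Emit:
apply_moves([
  [0,-0.005,0.017,-0.5,0],
  [0,0,0,-0.7,0],
  [0,0,0,-0.6,0],
  [0,0,0,-0.3,0],
  [0,0,0,-0.2,0],
  [0,0,0,-0.06,0],
  [0,0,0,-0.03,0],
  [0,0,0,-0.01,0],
  [0,0,0,0,0],
])

```text
clock: 14.42
position: [0.5506, 0.1257, 0.0772]
ee_rot: [2.182, 2.26, 0.001]
force: [0.4, 0.1, -2.2]
width: 0.569
gripper_force: 25.0
```

```bash
python3 - <<'E'
from h import *
look()
foot_held(.022)
E
```

```text
t 14.43 pos [550.6 125.7  77.2] yaw 0.035 w 0.569 F [ 0.4  0.1 -2.2] g 25.0 tilt [0.001 0.   ]
plate [318. 197.] [550.3 127.1] [64.2 61.9] yaw 0.032 4020 z 0.0178
plate [285. 342.] [528.8  15.9] [14.6 31.1] yaw 0.061 428 z 0.0139
plate [352. 342.] [578.7  17.7] [31.6 14.1] yaw -0.006 367 z 0.0135
foot [319. 211.] [550.5 127.4] [43.6 39.5] yaw 0.015 2003 z 0.0245
foot [299. 341.] [538.5  24.4] [26.2 13.9] yaw -0.204 391 z 0.0243
foot [339. 341.] [568.9  25.1] [13.6 27.4] yaw 0.236 375 z 0.0245
head [319. 270.] [550.6 129. ] [86.7 16.2] yaw 0.036 9133 z 0.1253
head [242. 337.] [523.1 122.6] [ 3.2 20. ] yaw 0.034 440 z 0.14
head [396. 337.] [577.9 124.7] [ 2.8 19.8] yaw 0.032 431 z 0.14
head [319. 329.] [550.6 122.7] [23.4  9.6] yaw 0.043 287 z 0.1329
t 14.47 pos [550.6 125.7  77.2] yaw 0.035 w 0.572 F [ 0.1 -0.1 -2.9] g 25.0 tilt [0.001 0.   ]
held foot [550.3 127.5] [43.6 40. ] yaw 0.058 2194 slope xy [ 0.003 -0.03 ] z 0.022 y max 0.1471
```

Emit:
apply_moves([
  [0,0,0,-0.015,0],
  [0,0,0,0,0],
  [70,0,0,0,0],
  [80,0,0,0,0],
  [100,0,0,0,0],
  [100,0,0,0,0],
  [100,0,0,0,0],
  [100,0,0,0.4,0],
  [100,0,0,0.7,0],
  [100,0,0,0.7,0],
  [100,0,0,0.6,0],
  [100,0,0,0,0],
])

```text
clock: 16.02
position: [0.552, 0.1257, 0.2226]
ee_rot: [2.181, 2.258, 0.007]
force: [-0.5, 0.8, -0.3]
width: 0.997
gripper_force: 0.0
```

```bash
python3 - <<'E'
from h import *
look()
E
```

```text
t 16.02 pos [552.  125.7 222.6] yaw 0.0348 w 0.997 F [-0.5  0.8 -0.3] g 0.0 tilt [0.005 0.002]
plate [317. 151.] [550.2 135. ] [64.1 45.8] yaw 0.031 1354 z 0.0176
plate [316. 248.] [553.7  23.3] [64.1 64.3] yaw 0.033 1456 z 0.0174
plate [240. 279.] [459.5 -20. ] [35.3 20.4] yaw -0.001 337 z 0.0147
plate [316. 335.] [556.5 -97.1] [62.7 30.9] yaw 0.033 815 z 0.014
foot [317. 161.] [550.4 132.6] [42.4 28.8] yaw 0.034 642 z 0.0245
foot [317. 250.] [554.4  26.6] [42.6 41.5] yaw 0.042 669 z 0.0243
foot [231. 289.] [453.6 -25.6] [13.2 17.6] yaw -0.559 118 z 0.0244
head [317. 190.] [550.7 125.3] [52.3 14.4] yaw 0.033 1769 z 0.132
head [317. 285.] [554.5  28.9] [ 9.  35.6] yaw -0.058 610 z 0.1123
head [206. 349.] [444.7 -36.9] [53.  29.9] yaw -0.151 917 z 0.1144
```

Emit:
apply_moves([
  [100,-0.4,-0.5,0,0],
  [100,-0.5,-0.7,0,0],
  [100,-0.5,-0.7,0,0],
  [100,-0.4,-0.6,0,0],
  [100,-0.075,-0.2,0,0],
  [100,0,0,0,0],
  [100,0,0,-0.4,0],
  [100,0,0,-0.6,0],
  [100,0,0,-0.6,0],
  [100,0,0,-0.5,0],
  [100,0,0,-0.26,0],
  [100,0,0,0,0],
])

```text
clock: 17.58
position: [0.4375, -0.0355, 0.0768]
ee_rot: [-2.18, -2.26, 0.004]
force: [-0.2, 0.5, 0.3]
width: 1.002
gripper_force: 0.0
```

Emit:
apply_moves([
  [50,0,0,0,0],
  [0,0,0,0,0],
  [0,0,0,0,0],
  [0,0,0,0,0],
  [0,0,0,0,0],
  [0,0,0,0,0],
  [0,0,0,0,0],
  [0,0,0,0,0],
  [0,0,0,0,0],
])

```text
clock: 18.7
position: [0.438, -0.0365, 0.0783]
ee_rot: [2.182, 2.26, 0.0]
force: [0.8, 0.4, 0.6]
width: 0.341
gripper_force: 25.0
```

```bash
python3 - <<'E'
from h import *
look()
foot_held(.022)
E
```

```text
t 18.7 pos [438.  -36.5  78.3] yaw 0.0349 w 0.341 F [0.8 0.4 0.6] g 25.0 tilt [ 0. -0.]
plate [515.   7.] [551.1  97.7] [64.6 11.5] yaw 0.093 1237 z 0.0139
plate [490. 130.] [553.   22.7] [64.7 64.2] yaw 0.026 4566 z 0.0178
plate [318. 187.] [437.9 -30.9] [64.3 56.5] yaw 0.004 3366 z 0.0174
plate [484. 252.] [555.8 -72.7] [64.1 50.5] yaw 0.026 3204 z 0.0136
foot [500. 128.] [552.6  25.4] [42.9 42.3] yaw -0.187 2312 z 0.0244
foot [321. 196.] [439.5 -21.9] [17.2 41.6] yaw -0.032 954 z 0.0245
head [595. 155.] [551.7  26. ] [33.1 13. ] yaw 0.015 3261 z 0.1222
head [319. 254.] [437.7 -24.7] [48.8 49.1] yaw -0.727 9299 z 0.1267
head [271. 336.] [420.9 -39.8] [ 2.7 18.5] yaw 0.041 274 z 0.14
head [367. 336.] [454.9 -38.4] [ 2.9 19.1] yaw 0.005 277 z 0.1399
head [319. 337.] [438.2 -58.2] [31.5 15.9] yaw 0.050 1455 z 0.1148
t 18.75 pos [438.  -36.5  78.3] yaw 0.0349 w 0.338 F [0.6 0.7 1.6] g 25.0 tilt [ 0. -0.]
held foot [439.2 -21.7] [17.2 41.4] yaw -0.007 1070 slope xy [ 0.019 -0.157] z 0.0216 y max -0.0136
```

Emit:
apply_moves([
  [0,0,0,0.2,0],
  [0,0,0,0.5,0],
  [0,0,0,0.5,0],
  [0,0.2,-0.1,0.3,0],
  [0,0.5,-0.2,0,0],
  [0,0.5,-0.2,0,0],
  [0,0.5,-0.2,0,0],
  [0,0.27,-0.037,0,0],
  [0,0,0,0,0],
  [0,0,0,0,0],
  [0,0,0,-0.4,0],
  [0,0,0,-0.5,0],
])

```text
clock: 20.3
position: [0.5557, -0.0802, 0.1145]
ee_rot: [2.181, 2.26, 0.002]
force: [-0.5, 0.5, -2.5]
width: 0.341
gripper_force: 25.0
```

Emit:
apply_moves([
  [0,0,0,-0.3,0],
  [0,0,0,-0.2,0],
  [0,0,0,-0.06,0],
  [0,0,0,-0.02,0],
  [0,0,0,0,0],
  [0,0,0,0,0],
])

```text
clock: 21.05
position: [0.5564, -0.0807, 0.0799]
ee_rot: [2.182, 2.259, 0.001]
force: [0.1, -0.3, -2.9]
width: 0.339
gripper_force: 25.0
```

```bash
python3 - <<'E'
from h import *
look()
E
```

```text
t 21.05 pos [556.4 -80.7  79.9] yaw 0.035 w 0.339 F [ 0.1 -0.3 -2.9] g 25.0 tilt [0.001 0.   ]
plate [316.  75.] [553.2  21.6] [64.4 61.6] yaw 0.035 3973 z 0.0142
plate [144. 138.] [437.4 -34.9] [64.8 64.3] yaw 0.002 7928 z 0.0139
plate [320. 188.] [556.5 -75.8] [64.2 55.5] yaw 0.034 3099 z 0.0172
plate [356. 340.] [ 589.7 -190.4] [ 3.2 30.8] yaw 0.076 87 z 0.0133
foot [320.  64.] [553.5  15.1] [23.2 43.4] yaw -0.020 1702 z 0.0244
foot [321. 195.] [557.7 -66.2] [17.2 41.5] yaw -0.014 948 z 0.0245
foot [340. 350.] [ 576.3 -190. ] [17.7  6.6] yaw -0.740 92 z 0.0228
foot [300. 351.] [ 544.9 -191.9] [ 6.  15.9] yaw -0.680 73 z 0.023
head [323.  22.] [554.2  24.8] [35.6 13.3] yaw 0.004 4210 z 0.1301
head [319. 254.] [555.2 -69. ] [50.  48.3] yaw 0.783 9315 z 0.1285
head [272. 336.] [539.3 -84.4] [ 2.8 17.3] yaw 0.031 241 z 0.1399
head [366. 336.] [573.1 -83.3] [ 2.7 17.5] yaw 0.041 250 z 0.14
head [319. 337.] [ 556.8 -102.7] [16.1 31.7] yaw -0.010 1443 z 0.1161
```

Emit:
apply_moves([
  [0,0,0,-0.025,0],
  [0,0,0,0,0],
  [50,0,0,0,0],
  [70,0,0,0,0],
  [100,0,0,0,0],
  [100,0,0,0,0],
  [100,0,0,0,0],
  [100,0,0,0.5,0],
  [100,0,0,0.7,0],
  [100,0,0,0.7,0],
  [100,0,0.2,0.4,0],
  [100,0,0.5,0,0],
])

```text
clock: 22.6
position: [0.5572, -0.0401, 0.2183]
ee_rot: [2.184, 2.254, 0.004]
force: [-0.3, 1.1, -1.0]
width: 1.001
gripper_force: 0.0
```

Emit:
apply_moves([
  [100,-0.027,0.6,0,-0.07],
  [100,-0.03,0.467,0,0],
  [100,0,0,0,0],
  [100,0,0,0,0],
])

```text
clock: 23.1
position: [0.5526, 0.0245, 0.216]
ee_rot: [2.222, 2.22, -0.0]
force: [-0.2, -0.3, -0.3]
width: 0.999
gripper_force: 0.0
```

```bash
python3 - <<'E'
from h import *
look();look("top")
E
```

```text
t 23.1 pos [552.6  24.5 216. ] yaw -0.0006 w 0.999 F [-0.2 -0.3 -0.3] g 0.0 tilt [ 0.    -0.001]
plate [316.  40.] [549.  149.6] [63.6 16.1] yaw 0.032 893 z 0.014
plate [316.  89.] [550.5 107.4] [63.6 27.3] yaw 0.033 1012 z 0.0142
plate [319. 159.] [553.7  23.3] [64.3 63.6] yaw 0.032 1482 z 0.0165
plate [217. 217.] [437.6 -34.6] [64.3 64. ] yaw 0.001 2641 z 0.0142
plate [324. 243.] [556.4 -75.9] [64.  56.3] yaw 0.020 1133 z 0.0162
plate [306. 338.] [ 537.4 -196.8] [18.2 36.7] yaw 0.033 221 z 0.0134
foot [317.  46.] [550.1 144. ] [27.5  4.1] yaw 0.024 107 z 0.0228
foot [318.  81.] [551.3 111.9] [41.6 16.6] yaw 0.029 505 z 0.0236
foot [321. 162.] [553.9  30.6] [42.6 33.4] yaw 0.005 731 z 0.0238
foot [324. 252.] [557.7 -73.6] [43.3 31.5] yaw 0.028 558 z 0.0244
foot [338. 336.] [ 576.1 -187.4] [30.6  8.5] yaw -0.226 89 z 0.0232
foot [313. 336.] [ 545.8 -188.3] [10.2 28.2] yaw 0.193 93 z 0.0233
head [316.  60.] [549.7 125.2] [52.7 14.5] yaw 0.021 1585 z 0.1324
head [321. 190.] [554.1  26.1] [34.8 13.5] yaw 0.003 992 z 0.1292
head [324. 278.] [556.8 -60.3] [32.6 24. ] yaw 0.001 1073 z 0.11
[... 205 characters left out ...]
.5] g 0.0 tilt [ 0.    -0.001]
plate [422. 188.] [ 556.5 -182.2] [62.3 62.1] yaw 0.011 394 z 0.017
plate [374. 192.] [554.  -81.1] [62.9 62.8] yaw 0.054 289 z 0.018
plate [268. 195.] [547.4 125.1] [63.7 63.9] yaw 0.028 555 z 0.0176
plate [352. 248.] [436.1 -35.6] [62.2 64.1] yaw 0.001 1035 z 0.0178
foot [422. 185.] [ 554.1 -175.9] [42.  29.4] yaw 0.604 176 z 0.0244
foot [270. 193.] [545.6 123.2] [38.2 42.7] yaw 0.566 184 z 0.0245
foot [373. 191.] [545.5 -78.5] [42.8 24.7] yaw -0.181 148 z 0.0244
head [439. 172.] [ 557.5 -180.3] [41.2 42. ] yaw 0.095 783 z 0.1213
head [262. 182.] [547.2 124.7] [51.6 14.3] yaw 0.030 337 z 0.1345
head [381. 176.] [554.3 -80. ] [32.1 60.5] yaw 0.020 688 z 0.1169
```

Emit:
apply_moves([
  [100,0.01,0.017,-0.5,0],
  [100,0,0,-0.7,0],
  [100,0,0,-0.6,0],
  [100,0,0,-0.35,0],
  [100,0,0,-0.16,0],
  [80,0,0,0,0],
  [30,0,0,0,0],
  [0,0,0,0,0],
  [0,0,0,0,0],
  [0,0,0,0,0],
  [0,0,0,0,0],
  [0,0,0,0,0],
], newtons=25)

```text
clock: 24.7
position: [0.5533, 0.0264, 0.0774]
ee_rot: [2.221, 2.221, 0.0]
force: [0.1, 0.1, 0.7]
width: 0.381
gripper_force: 25.0
```

Emit:
apply_moves([
  [0,0,0,0,0],
  [0,0,0,0,0],
])

```text
clock: 24.95
position: [0.5533, 0.0264, 0.0774]
ee_rot: [2.221, 2.221, 0.0]
force: [-0.1, 1.0, 1.5]
width: 0.385
gripper_force: 25.0
```

```bash
python3 - <<'E'
from h import *
look()
foot_held(.022)
E
```

```text
t 24.95 pos [553.3  26.4  77.4] yaw -0.0001 w 0.385 F [-0.1  1.   1.5] g 25.0 tilt [0. 0.]
plate [313.   5.] [549.1 155.1] [64.   6.2] yaw 0.018 650 z 0.0139
plate [315.  93.] [550.4 108. ] [64.1 28.4] yaw 0.040 2894 z 0.0136
plate [319. 205.] [553.4  23.3] [64.2 63.7] yaw 0.028 3856 z 0.018
plate [154. 259.] [437.7 -18.8] [63.9 33.4] yaw 0.008 1595 z 0.0134
plate [290. 340.] [531.6 -82.3] [31.9 14.8] yaw -0.011 427 z 0.0133
plate [357. 340.] [582.8 -82.3] [11.1 32.2] yaw 0.111 336 z 0.0132
foot [315.  80.] [550.4 112.1] [42.2 17.8] yaw 0.027 1377 z 0.0236
foot [320. 212.] [554.1  26.4] [42.1 43.1] yaw -0.025 2014 z 0.0244
foot [324. 340.] [557.  -73.9] [29.5 43. ] yaw -0.013 1099 z 0.0245
head [311.  38.] [550.7 125.3] [52.5 14.4] yaw 0.030 7782 z 0.1329
head [319. 270.] [553.2  28.6] [69.8 18.7] yaw 0.001 6342 z 0.1261
head [266. 337.] [534.3  24. ] [19.8  2.7] yaw -0.010 305 z 0.14
head [373. 336.] [572.   24.1] [18.8  2.7] yaw -0.010 326 z 0.1399
t 25.0 pos [553.3  26.3  77.4] yaw -0.0002 w 0.384 F [-0.2  0.3 -0.1] g 25.0 tilt [ 0. -0.]
held foot [554.1  26.5] [41.9 43. ] yaw -0.029 2217 slope xy [ 0.009 -0.027] z 0.0217 y max 0.0471
```

Emit:
apply_moves([
  [0,0,0,0.2,0],
  [0,0,0,0.5,0],
  [0,0,0,0.5,0],
  [0,-0.2,0,0.3,0.06],
  [0,-0.5,-0.2,0.1,0],
  [0,-0.5,-0.3,0,0],
  [0,-0.5,-0.3,0,0],
  [0,-0.225,-0.2,0,0],
  [0,0,0,0,0],
  [0,0,0,-0.4,0],
  [0,0,0,-0.5,0],
  [0,0,0,-0.4,0],
])

```text
clock: 26.55
position: [0.4391, -0.0329, 0.0944]
ee_rot: [2.186, 2.255, 0.0]
force: [0.0, 0.9, -1.7]
width: 0.382
gripper_force: 25.0
```

Emit:
apply_moves([
  [0,0,0,-0.2,0],
  [0,0,0,-0.06,0],
  [0,0,0,-0.04,0],
  [0,0,0,0,0],
  [0,0,0,0,0],
])

```text
clock: 27.18
position: [0.4381, -0.0335, 0.0778]
ee_rot: [2.187, 2.254, 0.001]
force: [0.5, -0.1, -1.1]
width: 0.38
gripper_force: 25.0
```

```bash
python3 - <<'E'
from h import *
look()
foot_held(.022)
E
```

```text
t 27.18 pos [438.1 -33.5  77.8] yaw 0.03 w 0.38 F [ 0.5 -0.1 -1.1] g 25.0 tilt [0.001 0.   ]
plate [483.   9.] [533.   98.7] [28.5 10.7] yaw 0.045 634 z 0.0136
plate [547.   9.] [572.9 100.9] [22.7 13.2] yaw 0.114 443 z 0.0138
plate [496. 134.] [553.3  22.9] [65.4 64.3] yaw 0.031 8054 z 0.0141
plate [318. 202.] [438.  -34.6] [64.  64.1] yaw 0.000 4032 z 0.0166
plate [481. 248.] [555.8 -70.2] [64.7 45.7] yaw 0.018 1953 z 0.0137
foot [320. 212.] [438.8 -33.7] [43.1 42.3] yaw 0.051 2010 z 0.0245
foot [494. 265.] [562.7 -67.2] [16.  42.1] yaw -0.435 617 z 0.0237
head [319. 270.] [437.8 -31.4] [69.7 18.6] yaw 0.032 6345 z 0.1259
head [532. 340.] [545.6 -65.5] [12.3 32.9] yaw 0.071 1508 z 0.1108
head [266. 337.] [419.  -36.6] [ 2.7 19.7] yaw 0.035 302 z 0.14
head [372. 336.] [456.8 -35.5] [ 2.8 19. ] yaw 0.017 313 z 0.14
t 27.23 pos [438.  -33.5  77.7] yaw 0.03 w 0.384 F [-0.3 -0.2 -2.2] g 25.0 tilt [0.001 0.   ]
held foot [437.3 -29.2] [43.2 53.2] yaw 0.267 2210 slope xy [ 0.009 -0.032] z 0.022 y max -0.0127
```

Emit:
apply_moves([
  [0,0,0,-0.01,0],
  [50,0,0,0,0],
  [70,0,0,0,0],
  [100,0,0,0,0],
  [100,0,0,0,0],
  [100,0,0,0,0],
  [100,0,0,0.5,0],
  [100,0,0,0.8,0],
  [100,0,0,0.8,0],
  [100,0.2,-0.2,0.3,0],
  [100,0.5,-0.5,0,0.14],
  [100,0.5,-0.6,0,0],
])

```text
clock: 28.78
position: [0.5109, -0.1114, 0.2211]
ee_rot: [2.103, 2.334, 0.003]
force: [1.0, 0.3, 0.6]
width: 1.001
gripper_force: 0.0
```

Emit:
apply_moves([
  [100,0.5,-0.6,0,0],
  [100,0.32,-0.53,0,0],
  [100,0,0,0,0],
  [100,0,0,0,0],
])

```text
clock: 29.28
position: [0.5584, -0.1789, 0.2203]
ee_rot: [-2.107, -2.329, 0.0]
force: [-0.4, 0.6, -0.4]
width: 1.002
gripper_force: 0.0
```

```bash
python3 - <<'E'
from h import *
look(save="pics/cube1.png");look("top")
E
```

```text
t 29.27 pos [ 558.4 -178.9  220.3] yaw 0.0997 w 1.002 F [-0.4  0.6 -0.4] g 0.0 tilt [-0.001  0.001]
plate [212.  28.] [438.  -44.9] [63.9 44.2] yaw 0.008 1429 z 0.0161
plate [302.  68.] [531.7 -81.3] [14.2 63.7] yaw 0.032 806 z 0.0142
plate [355.  71.] [584.3 -79.8] [ 8.2 63.9] yaw 0.027 445 z 0.0137
plate [317. 156.] [ 560.  -181.4] [64.1 63.9] yaw 0.036 1147 z 0.0169
foot [212.  18.] [440.7 -42.5] [43.2 28.3] yaw 0.189 786 z 0.0243
foot [321. 157.] [ 559.2 -166.3] [38.7 14.1] yaw 0.105 370 z 0.0243
head [331.  63.] [557.3 -80. ] [32.3 60.2] yaw 0.030 3573 z 0.1153
head [322. 193.] [ 560.5 -180.3] [40.2 40.8] yaw 0.091 2873 z 0.119
t 29.32 pos [ 558.4 -178.4  220.5] yaw 0.1007 w 1.004 F [ 0.4 -0.  -0.2] g 0.0 tilt [-0.001  0.001]
plate [415. 171.] [ 580.7 -166.1] [15.4 31.8] yaw 0.052 70 z 0.0156
plate [320. 189.] [551.2  22.2] [64.6 63.8] yaw 0.029 959 z 0.0175
plate [370. 193.] [553.4 -81. ] [62.7 64.2] yaw 0.029 406 z 0.0179
plate [267. 195.] [547.9 125.4] [63.9 64.1] yaw 0.028 478 z 0.0173
plate [423. 194.] [ 538.1 -183. ] [26.4 63.9] yaw 0.006 289 z 0.0166
plate [351. 249.] [436.  -35.4] [62.3 64. ] yaw 0.006 612 z 0.0167
foot [422. 185.] [ 554.4 -176.2] [42.1 30.1] yaw 0.601 180 z 0.0245
foot [270. 193.] [545.8 123.2] [38.5 42.8] yaw 0.578 189 z 0.0244
foot [373. 191.] [545.7 -78.5] [42.5 24.4] yaw -0.183 146 z 0.0244
foot [348. 248.] [435.  -28.4] [41.4 28.5] yaw 0.291 168 z 0.0245
head [439. 172.] [ 557.7 -180.3] [41.6 42. ] yaw 0.091 784 z 0.121
head [262. 182.] [547.3 124.7] [51.5 14.3] yaw 0.029 334 z 0.1353
head [381. 176.] [554.3 -80.1] [32.  60.6] yaw 0.021 691 z 0.1165
head [358. 245.] [437.2 -34.5] [33.6 12.8] yaw 0.021 195 z 0.1317
```

View pics/cube1.png

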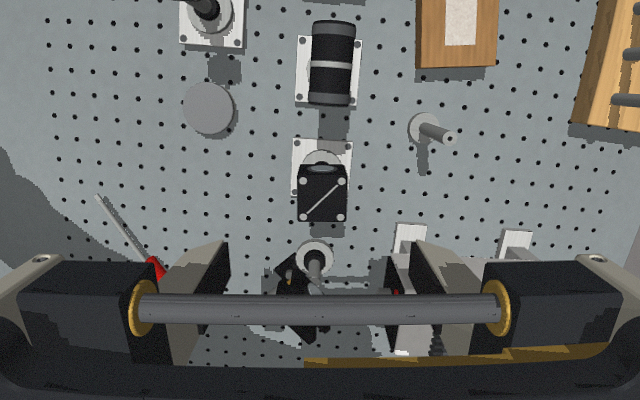

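Emit:
apply_moves([
  [100,0.023,-0.012,-0.5,0],
  [100,0,0,-0.7,0],
  [100,0,0,-0.6,0],
  [100,0,0,-0.38,0],
  [100,0,0,-0.19,0],
  [80,0,0,0,0],
  [30,0,0,0,0],
  [0,0,0,0,0],
  [0,0,0,0,0],
  [0,0,0,0,0],
  [0,0,0,0,0],
  [0,0,0,0,0],
], newtons=28)

```text
clock: 30.88
position: [0.5603, -0.1802, 0.0786]
ee_rot: [2.108, 2.33, 0.0]
force: [0.4, 0.4, 1.1]
width: 0.434
gripper_force: 27.9
```

Emit:
apply_moves([
  [0,0,0,0,0],
  [0,0,0,0,0],
])

```text
clock: 31.12
position: [0.5604, -0.1802, 0.0786]
ee_rot: [2.108, 2.33, 0.0]
force: [-0.3, 1.7, 2.5]
width: 0.431
gripper_force: 27.9
```

```bash
python3 - <<'E'
from h import *
look()
E
```

```text
t 31.12 pos [ 560.4 -180.2   78.6] yaw 0.1 w 0.431 F [-0.3  1.7  2.5] g 27.9 tilt [ 0. -0.]
plate [141.   9.] [437.9 -61. ] [64.2 12. ] yaw 0.005 1662 z 0.0142
plate [285.  53.] [529.6 -81.6] [10.7 63.5] yaw 0.035 1626 z 0.0138
plate [384.  23.] [586.8 -57.9] [ 2.1 20. ] yaw 0.009 103 z 0.0131
plate [379.  72.] [587.7 -85.8] [ 2.2 32.7] yaw 0.013 161 z 0.0137
plate [316. 190.] [ 559.7 -176.1] [64.4 53.8] yaw 0.041 2978 z 0.0164
foot [320. 204.] [ 559.7 -171.6] [43.3 25.6] yaw 0.084 1482 z 0.0245
head [337.  60.] [557.4 -87.5] [32.5 44.2] yaw 0.034 10427 z 0.1149
head [319. 262.] [ 558.8 -168.2] [74.6 17.7] yaw 0.103 9450 z 0.1268
head [260. 336.] [ 539.4 -185. ] [ 2.7 19.1] yaw 0.085 319 z 0.14
head [318. 333.] [ 561.4 -195.9] [39.7 10.5] yaw 0.111 1495 z 0.1186
head [379. 336.] [ 581.6 -180.6] [ 2.9 18.9] yaw 0.086 323 z 0.1398
```

Emit:
apply_moves([
  [0,0,0,0.2,0],
  [0,0,0,0.5,0],
  [0,0,0,0.7,0],
  [0,0,0,0.7,0],
  [0,0,0.2,0.3,0],
  [0,0,0.5,0,0],
  [0,0,0.7,0,-0.14],
  [0,-0.05,0.7,0,0],
  [0,-0.063,0.7,0,0],
  [0,0,0.4,0,0],
  [0,0,0.197,0,0],
  [0,0,0,0,0],
])

```text
clock: 32.67
position: [0.5531, 0.0244, 0.2221]
ee_rot: [-2.186, -2.256, 0.001]
force: [-0.1, -1.0, -2.9]
width: 0.432
gripper_force: 27.9
```

Emit:
apply_moves([
  [0,0,0,0,0],
  [0,0,0,-0.5,0],
  [0,0,0,-0.7,0],
  [0,0,0,-0.6,0],
  [0,0,0,-0.3,0],
  [0,0,0,-0.2,0],
  [0,0,0,-0.05,0],
  [0,0,0,-0.03,0],
  [0,0,0,0,0],
  [0,0,0,0,0],
])

```text
clock: 33.92
position: [0.5539, 0.0238, 0.0803]
ee_rot: [2.187, 2.254, 0.001]
force: [0.1, -0.5, -2.8]
width: 0.437
gripper_force: 27.9
```

```bash
python3 - <<'E'
from h import *
look()
E
```

```text
t 33.92 pos [553.9  23.8  80.3] yaw 0.0301 w 0.437 F [ 0.1 -0.5 -2.8] g 27.9 tilt [0.001 0.   ]
plate [282.   1.] [532.1 155.9] [30.4  2.9] yaw 0.116 110 z 0.0132
plate [357.   1.] [570.1 155.7] [21.5  3.2] yaw 0.047 84 z 0.0139
plate [317.  88.] [550.4 108.5] [64.3 29.1] yaw 0.030 2909 z 0.0141
plate [318. 189.] [553.4  29. ] [64.3 52.5] yaw 0.037 3151 z 0.0175
plate [157. 251.] [437.6 -20.4] [64.2 36.5] yaw 0.007 1885 z 0.0171
plate [287. 350.] [532.7 -96.1] [15.  16.1] yaw 0.032 214 z 0.0142
plate [351. 350.] [581.9 -95.1] [13.  15.1] yaw 0.016 175 z 0.0131
foot [318.  75.] [550.8 112.6] [41.8 18.4] yaw 0.029 1408 z 0.0236
foot [320. 204.] [554.   32.4] [43.3 25.5] yaw 0.008 1471 z 0.0245
foot [150. 263.] [432.4 -17.6] [32.6  7.4] yaw 0.370 151 z 0.0237
foot [299. 348.] [541.3 -86.9] [10.  16.2] yaw 0.031 168 z 0.0231
foot [339. 348.] [573.6 -85.9] [10.1 15.1] yaw 0.042 169 z 0.0236
head [318.  31.] [550.4 125.3] [52.2 14.6] yaw 0.029 7789 z 0.1326
head [319. 262.] [553.2  35.5] [74.2 17.7] yaw 0.028 9437 z 0.1284
head [261. 336.] [532.6  19.9] [ 2.6 17.2] yaw 0.022 286 z 0.14
head [318. 333.] [553.9   7.9] [40.  10.2] yaw 0.039 1494 z 0.1201
head [378. 335.] [574.9  21. ] [ 2.8 17.3] yaw 0.034 289 z 0.1399
head [107. 347.] [440.3 -27.8] [30.7  3.4] yaw 0.026 911 z 0.1039
```

Emit:
apply_moves([
  [0,0,0,-0.025,0],
  [0,0,0,0,0],
  [60,0,0,0,0],
  [80,0,0,0,0],
  [100,0,0,0,0],
  [100,0,0,0,0],
  [100,0,0,0.5,0],
  [100,0,0,0.8,0],
  [100,0,0,0.8,0],
  [100,-0.2,-0.1,0.3,0],
  [100,-0.6,-0.3,0,0],
  [100,-0.6,-0.3,0,0],
])

```text
clock: 35.48
position: [0.4687, -0.0189, 0.2223]
ee_rot: [2.187, 2.254, 0.0]
force: [-0.6, -1.0, 0.3]
width: 0.998
gripper_force: 0.0
```

Emit:
apply_moves([
  [100,-0.532,-0.255,0,0],
  [100,0,0,0,0],
  [100,0,0,-0.5,0],
  [100,0,0,-0.7,0],
  [100,0,0,-0.6,0],
  [100,0,0,-0.4,0],
  [100,0,0,-0.2,0],
  [60,0,0,0,0],
  [0,0,0,0,0],
  [0,0,0,0,0],
  [0,0,0,0,0],
  [0,0,0,0,0],
], newtons=25)

```text
clock: 36.98
position: [0.4378, -0.0335, 0.0785]
ee_rot: [2.188, 2.255, 0.001]
force: [-0.3, 0.0, -0.7]
width: 0.506
gripper_force: 0.0
```

Emit:
apply_moves([
  [0,0,0,0,0],
  [0,0,0,0,0],
  [0,0,0,0,0],
  [0,0,0,0,0],
])

```text
clock: 37.48
position: [0.4378, -0.0337, 0.0783]
ee_rot: [2.188, 2.254, 0.0]
force: [-0.1, -0.2, 2.0]
width: 0.384
gripper_force: 25.0
```

```bash
python3 - <<'E'
from h import *
look()
E
```

```text
t 37.48 pos [437.8 -33.7  78.3] yaw 0.0298 w 0.384 F [-0.1 -0.2  2. ] g 25.0 tilt [ 0. -0.]
plate [512.  10.] [551.2  99. ] [65.4 13.2] yaw 0.083 1551 z 0.014
plate [485. 127.] [552.9  22.9] [64.5 64. ] yaw 0.028 4091 z 0.0153
plate [319. 201.] [437.9 -34.9] [64.2 64.4] yaw 0.001 4114 z 0.0162
plate [479. 249.] [555.9 -71.5] [64.6 46.8] yaw 0.028 1692 z 0.014
foot [497. 136.] [550.5  22.5] [38.  43.9] yaw 0.018 2183 z 0.0244
foot [321. 212.] [438.6 -33.5] [43.2 42.2] yaw 0.012 2003 z 0.0244
foot [494. 265.] [562.3 -67.2] [16.2 41.9] yaw -0.434 632 z 0.0232
head [584. 168.] [551.1  23.2] [39.4 41.1] yaw 0.009 11718 z 0.1195
head [319. 270.] [437.5 -31.8] [70.  18.9] yaw 0.033 6404 z 0.1268
head [532. 340.] [546.1 -66.4] [12.8 34.3] yaw 0.051 1511 z 0.1108
head [266. 337.] [418.7 -37.1] [ 2.7 18.1] yaw 0.035 289 z 0.1399
head [372. 336.] [456.5 -35.6] [ 2.7 19. ] yaw 0.026 309 z 0.1399
```

Emit:
apply_moves([
  [0,0,0,0.2,0],
  [0,0,0,0.5,0],
  [0,0,0,0.7,0],
  [0,0,0,0.6,0],
  [0,0.2,-0.2,0.3,0],
  [0,0.4,-0.5,0,0],
  [0,0.5,-0.6,0,0],
  [0,0.5,-0.6,0,0],
  [0,0.3,-0.4,0,0],
  [0,0.127,-0.148,0,0],
  [0,0,0,0,0],
  [0,0,0,0,0],
])

```text
clock: 39.02
position: [0.5585, -0.1792, 0.2162]
ee_rot: [-2.186, -2.255, -0.0]
force: [-0.1, 0.2, -2.6]
width: 0.383
gripper_force: 25.0
```

Emit:
apply_moves([
  [0,0,0,-0.5,0],
  [0,0,0,-0.7,0],
  [0,0,0,-0.5,0],
  [0,0,0,-0.3,0],
  [0,0,0,-0.2,0],
  [0,0,0,-0.06,0],
  [0,0,0,-0.03,0],
  [0,0,0,0,0],
  [0,0,0,0,0],
])

```text
clock: 40.15
position: [0.5595, -0.1806, 0.0793]
ee_rot: [2.187, 2.254, 0.001]
force: [-0.3, 0.4, -1.7]
width: 0.382
gripper_force: 25.0
```

```bash
python3 - <<'E'
from h import *
look()
E
```

```text
t 40.15 pos [ 559.5 -180.6   79.3] yaw 0.0299 w 0.382 F [-0.3  0.4 -1.7] g 25.0 tilt [ 0.001 -0.   ]
plate [126.  15.] [437.7 -57.7] [19.1 64.5] yaw -0.023 3007 z 0.0137
plate [273.  56.] [528.2 -81.4] [ 7.8 63.3] yaw 0.030 1109 z 0.0136
plate [368.  56.] [586.  -79.6] [ 5.4 63.4] yaw 0.022 730 z 0.0137
plate [318. 202.] [ 559.8 -181.5] [64.3 64.4] yaw 0.035 3963 z 0.0173
foot [321. 212.] [ 560.2 -180.2] [43.1 41.7] yaw 0.058 2004 z 0.0245
head [321.  59.] [557.4 -88.3] [32.5 42.7] yaw 0.022 10219 z 0.1148
head [319. 270.] [ 559.2 -178.9] [69.9 19.2] yaw 0.036 6433 z 0.1274
head [267. 336.] [ 540.5 -184.5] [ 2.7 17.5] yaw 0.039 273 z 0.1399
head [372. 336.] [ 578.3 -182.9] [ 2.8 18.3] yaw 0.020 291 z 0.1399
```

Aligned. Lower, release, rise and back off toward the robot for the final check.

Emit:
apply_moves([
  [0,0,0,-0.02,0],
  [0,0,0,0,0],
  [60,0,0,0,0],
  [80,0,0,0,0],
  [100,0,0,0,0],
  [100,0,0,0,0],
  [100,0,0,0.5,0],
  [100,0,0,0.8,0],
  [100,0,0,0.8,0],
  [100,-0.3,0.1,0.6,0],
  [100,-0.8,0.1,0,0],
  [100,-0.8,0.1,0,0],
])

```text
clock: 41.7
position: [0.4441, -0.1626, 0.2397]
ee_rot: [2.187, 2.254, 0.0]
force: [-0.9, -0.6, 1.3]
width: 0.998
gripper_force: 0.0
```

Emit:
apply_moves([
  [100,-0.8,0,0,0],
  [100,-0.3,0,0,0],
  [100,0,0,0,0],
  [100,0,0,0,0],
])

```text
clock: 42.2
position: [0.3803, -0.1624, 0.24]
ee_rot: [2.187, 2.254, 0.001]
force: [-0.5, -0.0, 0.0]
width: 1.003
gripper_force: 0.0
```

```bash
python3 - <<'E'
from h import *
look("top",save="pics/end_top.png")
E
```

```text
t 42.2 pos [ 380.3 -162.4  240. ] yaw 0.0305 w 1.003 F [-0.5 -0.   0. ] g 0.0 tilt [ 0.001 -0.   ]
plate [420. 171.] [ 581.2 -175. ] [15.2 49.2] yaw 0.044 112 z 0.0165
plate [372. 195.] [551.1 -83.1] [63.2 62.4] yaw -0.052 342 z 0.0175
plate [316. 196.] [551.   22.3] [64.  63.5] yaw 0.029 390 z 0.0175
plate [267. 195.] [547.6 125.3] [63.5 64.1] yaw 0.029 478 z 0.0166
plate [424. 194.] [ 539.6 -182.9] [30.8 63.9] yaw 0.088 312 z 0.017
plate [352. 248.] [436.1 -35.6] [62.4 64. ] yaw 0.004 1017 z 0.0169
foot [423. 184.] [ 556.7 -180.2] [41.6 37.8] yaw 0.488 218 z 0.0245
foot [270. 193.] [545.4 123.1] [37.9 42.7] yaw 0.548 179 z 0.0245
foot [373. 191.] [545.5 -78.8] [42.6 25. ] yaw -0.164 150 z 0.0245
foot [320. 195.] [540.4  25.7] [42.6 21.3] yaw -0.358 101 z 0.0244
head [439. 173.] [ 558.  -180.5] [35.9 13.2] yaw 0.066 264 z 0.1306
head [322. 179.] [550.9  22.4] [40.  41.4] yaw -0.019 664 z 0.1214
head [262. 182.] [547.  124.5] [51.8 14.1] yaw 0.029 336 z 0.1331
head [381. 176.] [553.7 -80.2] [32.4 60.4] yaw 0.002 689 z 0.1184
```

View pics/end_top.png

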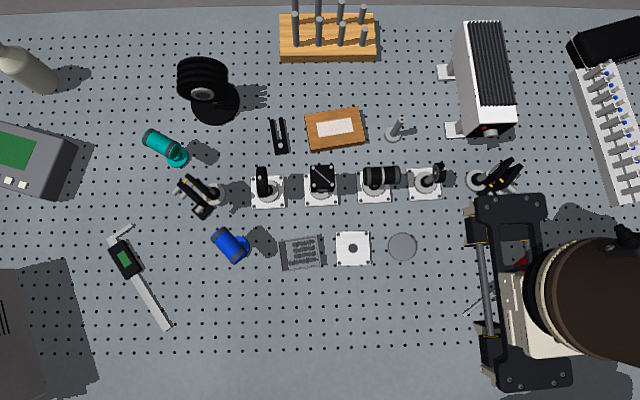

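```bash
python3 -c "
from cell import arm;print(arm.sign_off())"
```

```text
the job is handed in; nothing more can be done
None
```

The job is handed in at about 42 s: from the laser end the order is iris, tube, cube, lens, each upright, aligned with the row and measured within about 1–2 mm of its plate's centre.

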